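# Cover a graphite mould and hold it home against the sprung plunger

## Robot

A 6-joint arm with a two-finger parallel gripper is mounted at the origin on the work surface. World frame = base frame: x ahead of the robot, y to its left, z up, the work surface at z = 0. Lengths are in m, angles in rad, forces in N, time in s.
With the tool pointing down it reaches from about 0.35 to 0.85 m from the base axis. Payload 8.1 kg.
Tool frame: the origin (TCP) lies on the centre line of the jaws, within the pads' length; the fingertips stand 25 mm ahead of it and the grasp point (between the pads) lies 6 mm ahead of it (bot.tip_reach is the z of the fingertips in the tool frame, in m); z points along the fingers, y is the line along which they close (so a half turn about z gives the same grasp; the last joint's range is limited). The gripper opens to 93 mm and grips with 3 to 60 N. Pads are 15 mm wide; open, the fingers measure 128 mm over their backs; the gripper's body (75 mm by 188 mm) begins 65 mm behind the grasp point.
Start: joints at [1.14, 0.13, 1.488, -0, 1.523, -0.085], TCP at [0.203, 0.564, 0.21] pointing down, gripper open.
Joint ranges: [-2.96, 2.96], [-0.89, 2.26], [0.02, 2.5], [-1.34, 4.48], [0, 2.73], [-2.66, 2.66]. Speed limits (rad/s): [2.39, 2.39, 2.79, 3.14, 3.14, 3.14].

## Interface

Orientations are given as a rotation vector (axis times angle).
In Python, from workcell import bot gives the robot as it stands.
- The arm moves only by the shell command python3 -m crank 'ROWS'. ROWS is JSON, one flat list of numbers, 7 for each row, row after row: the turn, a rotation vector about the tool's x, y, z in rad, then the shift along the tool's x, y, z in m, then the closure, from 0 (fully open) to 1 (shut). A call has 1 to 12 rows; each row shifts and turns the commanded pose from where the row before left it, along the tool's axes as they then stand; what a row does not reach is not made up. A row lasts 1/12 s, in which the tool goes at most 41.7 mm and 7.16 degrees, less where a joint would pass 70% of its speed; a pose out of reach is approached as far as the arm can. A call with a gripper value outside its range is refused whole. The fingers move at their own pace and stop on an object; the grip force is fixed at half the most. Time passes only in rows, so rows that do not move let the fingers close. It gives the time, the measured TCP pose, the force, the opening and the grip force at its end, in the units of the state.
- bot.read_state(): the state, without advancing time (a new reading comes with each control period).
- bot.grab_frame(name): name is "scene" or "top" or "wrist"; returns a dict with "image" (400x640x3 uint8, red, green, blue), "fx", "fy", "cx", "cy" (pixels), "eye" and "attitude" of the camera in the world; the wrist camera has in their place "tool_from_camera" (4x4, takes a point from camera to tool coordinates, whose origin is the TCP and whose axes are the flange's). Camera axes: x right, y up, looking along -z (the intrinsics and any distortion apply to the point x, -y, -z); pixel columns grow to the right and rows downward; lengths in m; the calibration is good to about 2 mm. A picture is of the moment at which its call begins: read the wrist's pose just before it. There is no depth.
- bot.sign_off(): hands the job in; it is judged then, once.
The state is a dict: "clock": time; "joint_positions": joint angles; "dq": joint speeds; "joint_efforts": joint torques, N m; "position": TCP position; "eef_rot": TCP orientation; "wrist_force": force on the tool from outside, world axes, zero at the start; "ft_torque": the same for the moment, N m; "opening": finger opening in m; "finger_force": force on a finger pad.
Only numpy, scipy, OpenCV 4.12 (cv2) and the standard library are available. Lean on these libraries where they do the work, as an engineer would, in place of code of your own. Each camera call takes 0.05 s, during which the arm holds its last target. There are 200 camera calls.

## Task

Get the casting mould ready in its fixture: take the rectangular cover by its handle, lay it on the mould standing between the guide rails so that its lip drops into the opening, and press it down firmly so that it sits flat and square. Then push the covered mould along the rails against the sprung plunger until it meets both fixed stop pads, and finish while still holding it there with a steady, moderate push, neither backed off nor jammed hard; the plunger would shove it back if you let go. Leave the round cover, the mug and the jar where they are.

Things in the scene. Friction and masses are not known exactly. Their poses are not given: they have to be found in the camera images.
- fixture: Steel fixture fixed to the bench; yaw varies within 25 degrees. x = pushing direction, towards the end wall; z up; origin at bench level on its centre line. Bed 130 mm wide, 10 mm thick, x -130 to 150 mm. Two rails along x (-80 to 120 mm), 12 mm wide, 79 mm apart inside, tops 24 mm above bench. End wall: face at x 130 mm, top 52 mm above bench; plunger barrel behind it ends at x 189 mm.
- stop: The two fixed steel stop pads on the end wall, 14 mm wide, 24 mm high, centred 26 mm either side of the centre line. Origin midway between their front faces, at fixture x = 120 mm, 32 mm above the bench; axes as the fixture's. When the mould's front face touches both pads, the mould's origin is 48 mm behind this origin along x.
- plunger (a joint): Travel of the brass plunger in m: 0 = fully out, growing as it is pushed along fixture +x; 0.022 when the mould is on the stop pads. Its spring pushes back with 4 N at first, rising 0.3 N per mm to 10.6 N at the stop. The mould slides easily (friction about 0.15): allow 1 to 5 N more while pushing.
- plunger_nose (a point): Centre of the flat face of the brass plunger nose (16 mm diameter), 32 mm above the bench; fully out it stands 22 mm in front of the stop pads.
- mould: Loose dark graphite box, 96 (x) x 76 (y) x 45 mm high, about 0.5 kg, on the bed between the rails (1.5 mm play each side), 30 to 70 mm short of the plunger nose. Origin: centre of its underside, 10 mm above the bench; x along the rails to the plunger. Open top: cavity 70 x 50 mm, 30 mm deep. Push on its free flat rear face (48 mm behind the origin), 5 to 45 mm above its underside.
- cover: Rectangular dark graphite cover, 0.2 kg, flat on the bench left or right of the fixture. Origin: centre of underside. Lip 65 x 45 mm, 6 mm deep (2.5 mm play in the cavity); plate 90 (x) x 70 (y) mm, 6 to 14 mm up; steel bar handle 44 (x) x 12 (y) mm, 14 to 38 mm up, central. Seated: origin 39 mm above the mould's underside, x along the mould's x, either way round. Press with about 10 N.
- round_cover: A round graphite cover, 94 mm diameter, same handle, for another mould: leave it alone. Origin at the centre of its underside. It lies on the other side of the fixture from the rectangular cover.
- mug: White ceramic mug, 80 mm diameter, 80 mm high, bystander; origin at the centre of its underside.
- frit_jar: Jar with a white lid, 80 mm diameter, 75 mm high, bystander; origin at the centre of its underside.
There are look-alikes about, which are no part of the job. What is shaped like the cover but turquoise or yellow is not meant.

How it is judged:
By the outcome, as a careful person would: the job done as asked, in the order asked, and still so for the second after the job is handed in, while the arm keeps its last pose, push and grip.
It also fails if it takes over 64 s, if anything falls off the work surface, if the arm or the gripper's body presses on something with over 40 N, if the wrist force passes 120 N, or if a joint passes its speed limit or range.

## Working session

There is one attempt and no reset: what is moved stays moved. The work goes in short steps, Python scripts to look and compute and a shell command to move; the robot and the scene stay as the last step left them, time stands still between calls to the robot, and variables do not carry over. Pictures are saved under pics/ and viewed, at most 10 in all, crops included, and the job is handed in when it is done.

```bash
mkdir -p pics
cat > h.py <<'E'
import numpy as np, cv2
from scipy.spatial.transform import Rotation as R
from workcell import bot
def mat(a):
    a=np.array(a,float)
    return a if a.shape==(3,3) else (R.from_rotvec(a).as_matrix() if a.size==3 else R.from_quat(a).as_matrix())
def grab(name,fn):
    s=bot.read_state(); f=bot.grab_frame(name)
    cv2.imwrite('pics/'+fn+'.png',f['image'][...,::-1])
    if name=='wrist':
        Rt=mat(s['eef_rot']); T=np.array(f['tool_from_camera'])
        E=Rt@T[:3,3]+s['position']; A=Rt@T[:3,:3]
    else: E=np.array(f['eye']); A=mat(f['attitude'])
    np.savez('pics/'+fn+'.npz',E=E,A=A,k=[f['fx'],f['fy'],f['cx'],f['cy']])
    return f
def ray(fn,u,v,z):
    d=np.load('pics/'+fn+'.npz'); fx,fy,cx,cy=d['k']
    r=d['A']@np.array([(u-cx)/fx,-(v-cy)/fy,-1]); E=d['E']
    return E+r*(z-E[2])/r[2]
E
python3 - <<'E'
from h import *
for n in('top','scene'):
    f=grab(n,n+'0'); print({k:v for k,v in f.items() if k!='image'})
print(bot.read_state())
E
```

```text
{'fx': 433.17474136046945, 'fy': 433.17474136046945, 'cx': 313.6088136095095, 'cy': 199.27742896515528, 'eye': array([ 0.33047895, -0.00473451,  1.0804396 ]), 'attitude': array([ 0.1518882 , -0.11386012, -1.54619121])}
{'fx': 494.9244812679505, 'fy': 494.9244812679505, 'cx': 316.2272259309993, 'cy': 203.39260319797745, 'eye': array([ 1.14999493, -0.49148681,  0.78316387]), 'attitude': array([0.76957547, 0.39799825, 0.85785841])}
{'clock': 0.1, 'joint_positions': array([ 1.13958300e+00,  1.31133857e-01,  1.48914428e+00, -2.51393840e-05,
        1.52298928e+00, -8.54115419e-02]), 'dq': array([ 5.98607947e-05, -1.29449659e-03, -1.29375668e-03, -1.97517742e-04,
       -9.82522896e-04,  4.24177417e-04]), 'joint_efforts': array([ 9.71113986e-04, -5.61346328e+01, -4.93089795e+01,  7.70060043e-02,
        2.92717782e-02,  1.95638727e-06]), 'position': array([0.20314798, 0.56401195, 0.20917789]), 'eef_rot': array([-5.40410328e-01, -3.09435279e+00,  2.55317791e-03]), 'wrist_force': array([-0.03868472,  0.75024511, -0.26989038]), 'ft_torque': array([ 0.04352929,  0.01845565, -0.01993298]), 'finger_force': 0.0, 'opening': 0.09278914997897486}
```

View pics/top0.png

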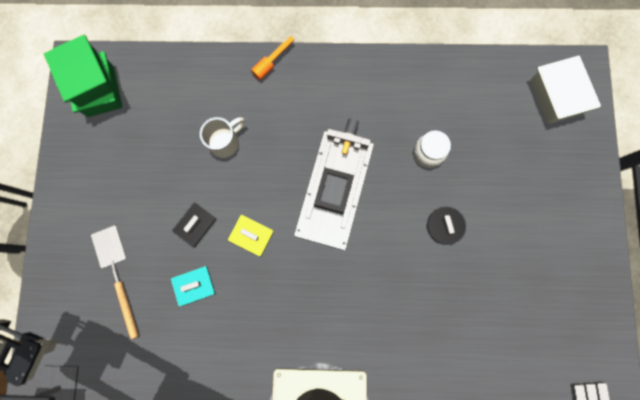

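View pics/scene0.png

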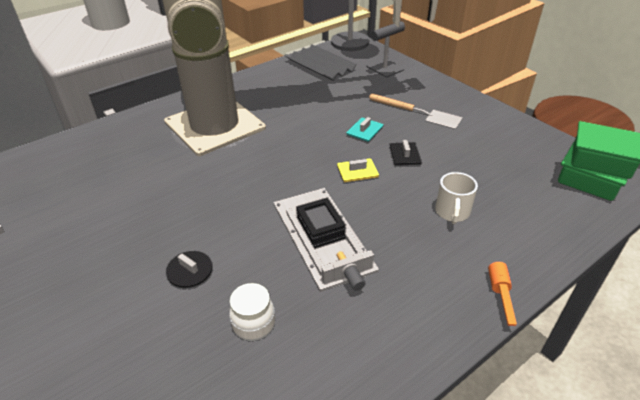

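The top view shows these cover look-alikes: dark rectangle (194,224), yellow (250,235), turquoise (193,286) and dark round (446,225). The description picks the dark rectangle at (194,224). The fixture is at (335,188), with the mould at (334,190) and the plunger at (346,147).

```bash
cat > m.py <<'E'
from h import *
im=cv2.imread('pics/top0.png'); g=im.max(2)
def rect(mask,x0,y0,x1,y1,z,name):
    m=np.zeros_like(mask); m[y0:y1,x0:x1]=mask[y0:y1,x0:x1]
    c=max(cv2.findContours(m,0,2)[0],key=cv2.contourArea)
    P=np.array([ray('top0',u,v,z)[:2] for u,v in c[:,0]]).astype(np.float32)
    r=cv2.minAreaRect(P*1000); b=cv2.boxPoints(r)
    e=b[1]-b[0]; f=b[2]-b[1]
    l=e if np.linalg.norm(e)>np.linalg.norm(f) else f
    print(name,'c',np.round(r[0],1),'size',np.round(r[1],1),'long axis yaw',round(np.degrees(np.arctan2(l[1],l[0]))%180,1))
print(g[224,175:215],g[240,160:165])
rect((g<50).astype(np.uint8)*255,165,195,224,255,.014,'cover')
rect((g>140).astype(np.uint8)*255,175,205,212,245,.038,'handle')
rect((g<60).astype(np.uint8)*255,310,160,358,222,.055,'mould top')
rect((g>140).astype(np.uint8)*255,285,120,385,260,.01,'fixture bed')
c=cv2.resize(im[180:260,150:290],None,fx=5,fy=5,interpolation=2)
cv2.imwrite('pics/crop.png',c)
E
python3 m.py
```

```text
[113  98  81  71  67  66  66  66  67  71  89 133 188 227 239 240 234 209
 154  96  64  53  56  64  69  72  73  73  73  74  74  74  75  75  72  65
  58  67  89 107] [122 122 122 121 121]Traceback (most recent call last):
  File "m.py", line 12, in <module>
    rect((g<50).astype(np.uint8)*255,165,195,224,255,.014,'cover')
    ~~~~^^^^^^^^^^^^^^^^^^^^^^^^^^^^^^^^^^^^^^^^^^^^^^^^^^^^^^^^^^
  File "m.py", line 5, in rect
    c=max(cv2.findContours(m,0,2)[0],key=cv2.contourArea)
ValueError: max() iterable argument is empty
```

```bash
sed -i 's/(g<50)/(g<95)/; s/(g<60)/(g<110)/;s/(g>140).astype(np.uint8)\*255,175/(g>150).astype(np.uint8)*255,175/' m.py; python3 m.py
```

```text
[113  98  81  71  67  66  66  66  67  71  89 133 188 227 239 240 234 209
 154  96  64  53  56  64  69  72  73  73  73  74  74  74  75  75  72  65
  58  67  89 107] [122 122 122 121 121]
cover c [442.9 319.5] size [75.2 90.7] long axis yaw 145.1
handle c [444.3 321.4] size [12.9 44.4] long axis yaw 144.3
mould top c [527.1 -24.8] size [71.3 98.7] long axis yaw 165.6
fixture bed c [547.4 -29.3] size [135.5 296.3] long axis yaw 165.4
```

View pics/crop.png

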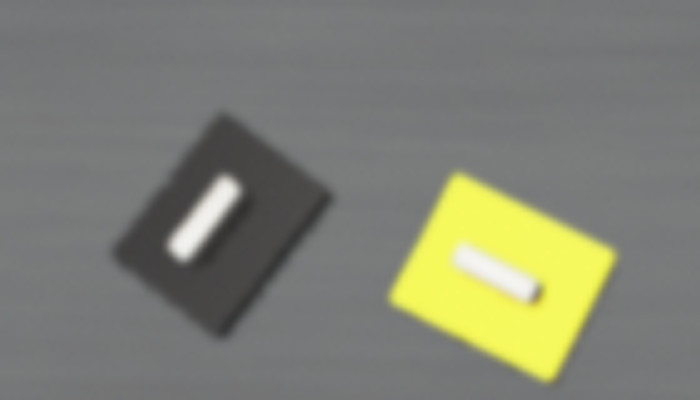

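The crop shows a matte dark rectangular plate with a steel bar handle, so the choice is right. Its sizes (75x91 mm plate, 13x44 mm handle) match the description.

```bash
cat >> h.py <<'E'
def go(x,y,z,yaw):
    "turn about tool z (rad), then shift in tool axes AFTER that turn, to TCP xyz with tool x at yaw (mod 180)"
    s=bot.read_state(); M=mat(s['eef_rot']); p=np.array(s['position'])
    cur=np.degrees(np.arctan2(M[1,0],M[0,0])); d=(yaw-cur+90)%180-90
    M2=M@R.from_rotvec([0,0,-np.radians(d)]).as_matrix()
    print('t',round(s['clock'],2),'pos',p.round(4),'yaw',round(cur,2),'tilt',M[:,2].round(4),'j6',round(s['joint_positions'][5],2),'turn z',round(-np.radians(d),4),'shift mm',(M2.T@(np.array([x,y,z])-p)*1000).round(1),'F',np.array(s['wrist_force']).round(1))
E
python3 -c "
from h import *
go(.444,.321,.19,-35.4)
grab('wrist','w0')"
```

```text
t 0.1 pos [0.2031 0.564  0.2092] yaw 160.19 tilt [-7.0e-04 -1.5e-03 -1.0e+00] j6 -0.09 turn z 0.272 shift mm [-337.1  -58.5   19.4] F [-0.   0.8 -0.3]
```

```bash
python3 -m crank '[0,0,0.091,0,0,0,0, 0,0,0.091,0,0,0,0, 0,0,0.09,0,0,0,0, 0,0,0,-0.037,-0.0065,0.002,0, 0,0,0,-0.038,-0.0065,0.002,0, 0,0,0,-0.038,-0.0065,0.002,0, 0,0,0,-0.038,-0.0065,0.002,0, 0,0,0,-0.038,-0.0065,0.002,0, 0,0,0,-0.038,-0.0065,0.002,0, 0,0,0,-0.038,-0.0065,0.003,0, 0,0,0,-0.038,-0.0065,0.003,0, 0,0,0,-0.034,-0.0065,0.003,0]'
python3 -m crank '[0,0,0,0,0,0,0, 0,0,0,0,0,0,0, 0,0,0,0,0,0,0]'
python3 -c "
from h import *
go(.444,.321,.042,-35.4)
f=grab('wrist','w1');print(f['tool_from_camera'],f['fx'],f['cx'],f['cy'])"
```

```text
clock: 1.15
position: [0.4454, 0.3197, 0.1888]
eef_rot: [0.956, 2.993, -0.0]
wrist_force: [1.1, 0.7, 0.4]
opening: 0.0932
finger_force: 0.0
clock: 1.4
position: [0.4438, 0.3217, 0.1889]
eef_rot: [-0.956, -2.992, 0.0]
wrist_force: [-0.2, 0.0, 0.0]
opening: 0.0932
finger_force: 0.0
t 1.4 pos [0.4438 0.3217 0.1889] yaw 144.56 tilt [-8.e-04  1.e-04 -1.e+00] j6 -0.42 turn z -0.0007 shift mm [ -0.6  -0.4 146.9] F [-0.2  0.   0. ]
[[ 8.43387225e-04  9.57160529e-01  2.89556576e-01  8.19196879e-02]
 [ 9.99999635e-01 -7.66852067e-04 -3.77772070e-04 -1.72578849e-04]
 [-1.39541456e-04  2.89556789e-01 -9.57160826e-01 -1.74547506e-01]
 [ 0.00000000e+00  0.00000000e+00  0.00000000e+00  1.00000000e+00]] 346.75297636649896 318.1038469997292 204.52441189251604
```

View pics/w1.png

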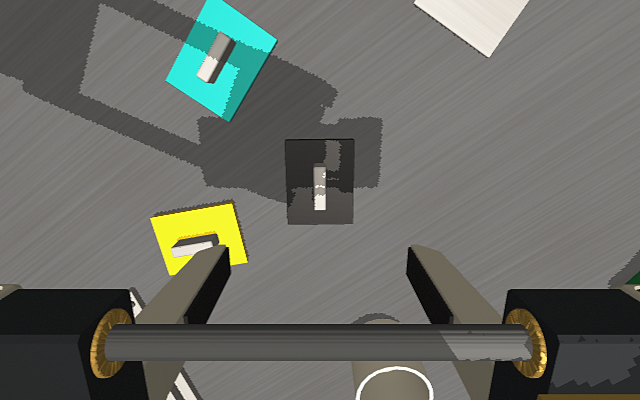

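The wrist view shows the cover plate spanning (285,139) to (353,224), square to the gripper, with its handle at about (320,187).

```bash
python3 -c "
from h import *
c=[ray('w1',u,v,.014) for u,v in((285,139.5),(354,139.5),(353.5,224),(287,224))]
print(np.mean(c,0),[np.round(np.linalg.norm(c[i]-c[i-1])*1000,1) for i in range(4)],[np.degrees(np.arctan2(*(c[b]-c[a])[[1,0]])).round(1) for a,b in((0,3),(1,2))])
go(*np.mean(c,0)[:2],.042,-35.4)"
```

```text
[0.4454335  0.32268883 0.014     ] [np.float64(89.5), np.float64(68.8), np.float64(89.5), np.float64(71.2)] [np.float64(-35.6), np.float64(-34.0)]
t 1.45 pos [0.4435 0.3222 0.1891] yaw 144.63 tilt [-5.e-04  2.e-04 -1.e+00] j6 -0.42 turn z 0.0005 shift mm [ -1.4   1.5 147.1] F [-0.1 -0.1  0.1]
```

```bash
python3 -m crank '[0,0,0,-0.001,0.001,0.03,0, 0,0,0,0,0,0.035,0, 0,0,0,0,0,0.03,0, 0,0,0,0,0,0.025,0, 0,0,0,0,0,0.015,0, 0,0,0,0,0,0.008,0, 0,0,0,0,0,0.003,0, 0,0,0,0,0,0,0, 0,0,0,0,0,0,1, 0,0,0,0,0,0,1, 0,0,0,0,0,0,1, 0,0,0,0,0,0,1]'
python3 -m crank '[0,0,0,0,0,0,1, 0,0,0,0,0,0,1, 0,0,0,0,0,0,1, 0,0,0,0,0,0,1, 0,0,0,0,0,0,1, 0,0,0,0,0,0,1]'
```

```text
clock: 2.45
position: [0.4463, 0.3223, 0.0442]
eef_rot: [0.955, 2.992, 0.002]
wrist_force: [-0.5, 0.4, -0.5]
opening: 0.0708
finger_force: 0.0
clock: 2.95
position: [0.4455, 0.3218, 0.0431]
eef_rot: [-0.955, -2.993, 0.0]
wrist_force: [0.0, 0.4, 0.2]
opening: 0.0309
finger_force: 0.0
```

```bash
python3 -m crank '[0,0,0,0,0,0,1, 0,0,0,0,0,0,1, 0,0,0,0,0,0,1, 0,0,0,0,0,0,1, 0,0,0,0,0,0,1, 0,0,0,0,0,0,1, 0,0,0,0,0,-0.01,1, 0,0,0,0,0,-0.03,1, 0,0,0,0,0,-0.04,1, 0,0,0,0,0,-0.04,1, 0,0,0,0,0,-0.025,1, 0,0,0,0,0,0,1]'
python3 -c "
from h import *
go(.527,-.025,.185,-14.5)"
```

```text
clock: 3.95
position: [0.449, 0.3239, 0.197]
eef_rot: [0.952, 2.985, 0.014]
wrist_force: [0.6, 1.0, 0.0]
opening: 0.0004
finger_force: 0.0
t 3.95 pos [0.449  0.3239 0.197 ] yaw 144.61 tilt [ 0.0105  0.0063 -0.9999] j6 -0.42 turn z -0.3647 shift mm [-162.8 -318.4   10.6] F [0.6 1.  0. ]
```

The gripper closed on nothing, so I'll look before trying again.

```bash
python3 -m crank '[0,0,0,0,0,0,0, 0,0,0,0,0,0,0]'; python3 -c "
from h import *
go(.445,.322,.042,-35.4)
grab('wrist','w2')"
```

```text
clock: 4.12
position: [0.4453, 0.3217, 0.188]
eef_rot: [-0.955, -2.993, 0.0]
wrist_force: [-0.3, -0.1, 0.2]
opening: 0.0099
finger_force: 0.0
t 4.12 pos [0.4453 0.3217 0.188 ] yaw 144.6 tilt [-2.e-04 -1.e-04 -1.e+00] j6 -0.42 turn z 0.0001 shift mm [4.00e-01 1.00e-01 1.46e+02] F [-0.3 -0.1  0.2]
```

View pics/w2.png

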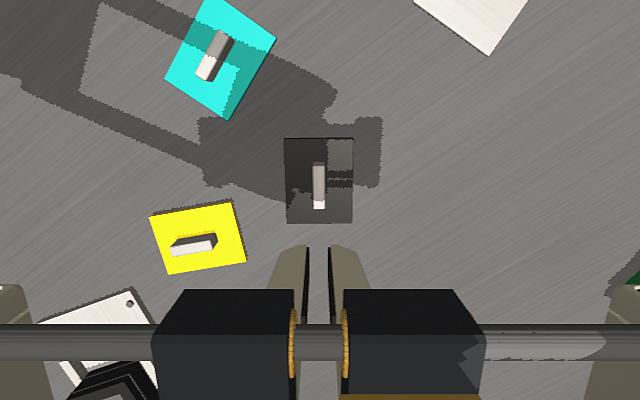

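```bash
python3 -c "
from h import *
s=bot.read_state();M=mat(s['eef_rot']);d=np.load('pics/w2.npz');fx,fy,cx,cy=d['k']
for p in ([0,0,0],[0,0,.006],[0,0,.025],[0,0,.146],[0,0,.174]):
    c=d['A'].T@(M@np.array(p)+s['position']-d['E']); print(p,(cx-fx*c[0]/c[2]).round(1),(cy+fy*c[1]/c[2]).round(1))
c=[ray('w2',u,v,.014) for u,v in((284.5,139),(353,138.5),(352.5,223),(286,223.5))];print(np.mean(c,0))
print(M)
print(bot.tip_reach)
"
```

```text
[0, 0, 0] 317.3 254.0
[0, 0, 0.006] 317.3 249.5
[0, 0, 0.025] 317.3 236.8
[0, 0, 0.146] 317.3 188.8
[0, 0, 0.174] 317.3 182.1
[0.44565894 0.32249609 0.014     ]
[[-8.15172829e-01  5.79215013e-01 -1.79631423e-03]
 [ 5.79217169e-01  8.15172596e-01 -1.05317832e-03]
 [ 8.54289440e-04 -1.89897839e-03 -9.99997832e-01]]
0.025
```

The cover hasn't moved. In the wrist view the open fingertips are at (230,247) and (407,247), 93 mm apart. That places them about 7 mm behind the reported TCP, not 25 mm ahead, so the fingers closed above the handle. I'll descend with the fingers part-open, watching the force, and find the true tip height by touch.

```bash
python3 -m crank '[0,0,0,0,0,0.02,0.6, 0,0,0,0,0,0.03,0.6, 0,0,0,0,0,0.035,0.6, 0,0,0,0,0,0.03,0.6, 0,0,0,0,0,0.02,0.6, 0,0,0,0,0,0.008,0.6, 0,0,0,0,0,0,0.6, 0,0,0,0,0,0.003,0.6, 0,0,0,0,0,0.003,0.6, 0,0,0,0,0,0.002,0.6, 0,0,0,0,0,0,0.6]'
python3 -m crank '[0,0,0,0,0,0.003,0.6, 0,0,0,0,0,0.003,0.6, 0,0,0,0,0,0,0.6, 0,0,0,0,0,0,0.6]'
python3 -m crank '[0,0,0,0,0,0.003,0.6, 0,0,0,0,0,0.003,0.6, 0,0,0,0,0,0,0.6, 0,0,0,0,0,0,0.6]'
```

```text
clock: 5.08
position: [0.4462, 0.3222, 0.038]
eef_rot: [0.955, 2.992, 0.002]
wrist_force: [-0.8, 0.1, 0.5]
opening: 0.0372
finger_force: 0.0
clock: 5.42
position: [0.4454, 0.3217, 0.0309]
eef_rot: [-0.955, -2.993, 0.0]
wrist_force: [-0.1, 0.8, 0.6]
opening: 0.037
finger_force: 0.0
clock: 5.75
position: [0.4453, 0.3217, 0.0247]
eef_rot: [-0.955, -2.992, 0.001]
wrist_force: [-0.0, 0.2, 0.3]
opening: 0.0369
finger_force: 0.0
```

At TCP z 0.0247 the stated tips would already be inside the plate, and there is no contact. That confirms the shorter fingers.

```bash
python3 -m crank '[0,0,0,0,0,0.003,0.6, 0,0,0,0,0,0.003,0.6, 0,0,0,0,0,0,0.6, 0,0,0,0,0,0,0.6]'
python3 -m crank '[0,0,0,0,0,0.003,0.6, 0,0,0,0,0,0.002,0.6, 0,0,0,0,0,0,0.6, 0,0,0,0,0,0,0.6]'
python3 -c "
from h import *
go(.445,.322,.042,-35.4)
grab('scene','s1')
im=cv2.imread('pics/s1.png');cv2.imwrite('pics/s1c.png',cv2.resize(im[40:240,300:500],None,fx=3,fy=3))"
```

```text
clock: 6.08
position: [0.4453, 0.3217, 0.0187]
eef_rot: [-0.955, -2.992, 0.001]
wrist_force: [-0.6, -0.1, 0.3]
opening: 0.0369
finger_force: 0.0
clock: 6.42
position: [0.4454, 0.3217, 0.0139]
eef_rot: [-0.955, -2.993, 0.001]
wrist_force: [0.5, 0.2, 0.2]
opening: 0.0374
finger_force: 0.0
t 6.42 pos [0.4454 0.3217 0.0139] yaw 144.61 tilt [-4.e-04 -3.e-04 -1.e+00] j6 -0.42 turn z 0.0001 shift mm [  0.5  -0.  -28.1] F [0.5 0.2 0.2]
```

View pics/s1c.png

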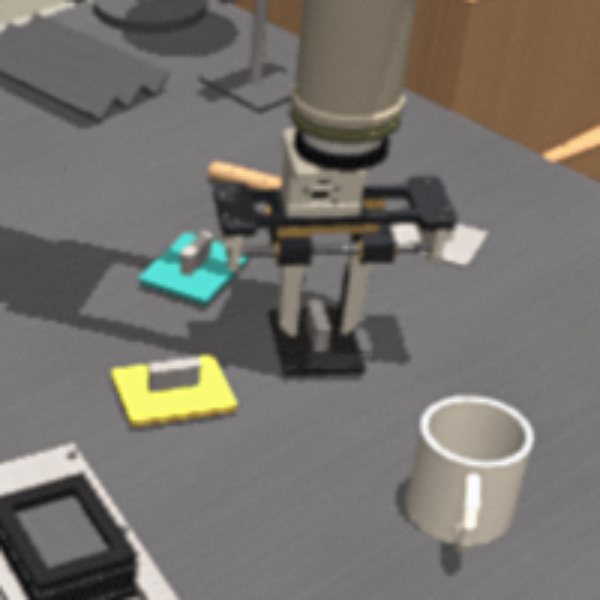

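The fingers straddle the bar with their tips well below its top and just above the plate. I'll go 2 mm lower and close.

```bash
python3 -m crank '[0,0,0,0,0,0.002,0.6, 0,0,0,0,0,0,1, 0,0,0,0,0,0,1, 0,0,0,0,0,0,1, 0,0,0,0,0,0,1, 0,0,0,0,0,0,1, 0,0,0,0,0,0,1, 0,0,0,0,0,0,1, 0,0,0,0,0,0,1]'
```

```text
clock: 7.22
position: [0.4457, 0.3219, 0.0122]
eef_rot: [0.955, 2.993, 0.0]
wrist_force: [-0.3, 0.3, -0.4]
opening: 0.0115
finger_force: 30.0
```

```bash
python3 -m crank '[0,0,0,0,0,-0.01,1, 0,0,0,0,0,-0.02,1, 0,0,0,0,0,-0.03,1, 0,0,0,0,0,-0.04,1, 0,0,0,0,0,-0.035,1, 0,0,0,0,0,-0.015,1, 0,0,0,0,0,0,1, 0,0,0,0,0,0,1]'
python3 -c "
from h import *
go(.527,-.025,.165,-14.5)"
```

```text
clock: 7.88
position: [0.446, 0.3221, 0.1631]
eef_rot: [0.955, 2.992, 0.002]
wrist_force: [0.1, 0.4, -3.0]
opening: 0.012
finger_force: 30.0
t 7.88 pos [0.446  0.3221 0.1631] yaw 144.6 tilt [ 0.0018  0.001  -1.    ] j6 -0.42 turn z -0.3647 shift mm [-165.3 -315.7   -2.1] F [ 0.1  0.4 -3. ]
```

```bash
python3 -m crank '[0,0,-0.1,0,0,0,1, 0,0,-0.12,0,0,0,1, 0,0,-0.1,0,0,0,1, 0,0,-0.045,0,0,0,1, 0,0,0,-0.02,-0.02,0,1, 0,0,0,-0.03,-0.03,0,1, 0,0,0,-0.03,-0.033,0,1, 0,0,0,-0.03,-0.033,0,1, 0,0,0,-0.03,-0.033,0,1, 0,0,0,-0.02,-0.03,0,1, 0,0,0,-0.005,-0.02,0,1, 0,0,0,0,-0.005,0,1]'
python3 -m crank '[0,0,0,0,0,0,1, 0,0,0,0,0,0,1, 0,0,0,0,0,0,1]'
python3 -c "
from h import *
go(.527,-.025,.165,-14.5)
grab('wrist','w3')"
```

```text
clock: 8.88
position: [0.5485, 0.0875, 0.1587]
eef_rot: [-0.401, -3.111, 0.004]
wrist_force: [0.4, 0.4, -1.5]
opening: 0.0113
finger_force: 30.0
clock: 9.13
position: [0.5489, 0.0928, 0.161]
eef_rot: [-0.394, -3.115, -0.0]
wrist_force: [0.1, 0.5, -1.9]
opening: 0.0114
finger_force: 30.0
t 9.13 pos [0.5489 0.0928 0.161 ] yaw 165.58 tilt [-1.8e-03  4.0e-04 -1.0e+00] j6 -1.24 turn z 0.0014 shift mm [  -8.3 -119.5   -4. ] F [ 0.1  0.5 -1.9]
```

View pics/w3.png

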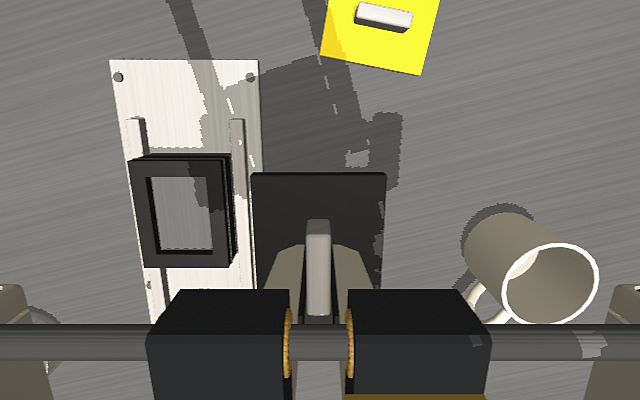

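The wrist view shows the held cover's far edge from (251,173) to (386,172). The mould's top spans about (128,161) to (230,267), clear of the cover. I'll take one crop to get its corners.

```bash
python3 -c "
from h import *
im=cv2.imread('pics/w3.png')[145:295,110:270]
im=cv2.convertScaleAbs(im,alpha=2.5,beta=20)
cv2.imwrite('pics/w3c.png',cv2.resize(im,None,fx=4,fy=4,interpolation=0))"
```

```text
(no output)
```

View pics/w3c.png

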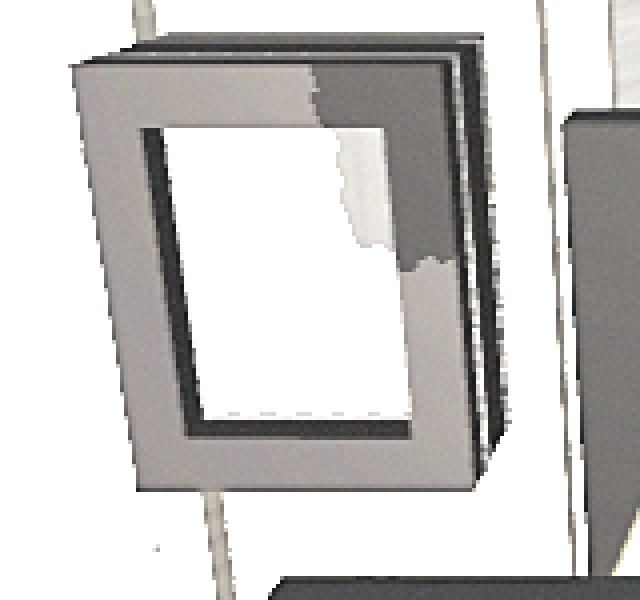

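The crop gives mould top corners at crop pixels (76,65), (446,63), (472,489) and (137,489), and cavity corners at (143,127), (384,127), (411,438) and (185,438).

```bash
python3 -c "
from h import *
def quad(q,z,n):
    c=[ray('w3',110+u/4,145+v/4,z) for u,v in q]; m=np.mean(c,0)
    print(n,m.round(4),[np.round(np.linalg.norm(c[i]-c[i-1])*1000,1) for i in range(4)],[np.degrees(np.arctan2(*(c[b]-c[a])[[1,0]])).round(1) for a,b in((0,3),(1,2))]); return m
a=quad(((76,65),(446,63),(472,489),(137,489)),.055,'outer')
b=quad(((143,127),(384,127),(411,438),(185,438)),.055,'cavity')
s=bot.read_state();M=mat(s['eef_rot'])
e=[ray('w3',*p,s['position'][2]+.0018) for p in((251,173.5),(386,172.5))]
print('plate far corners in tool mm',[(M.T@(x-s['position'])*1000).round(1) for x in e])
m=(a+b)/2
go(m[0],m[1],.0762,-14.5)
"
```

```text
outer [ 0.533  -0.0238  0.055 ] [np.float64(95.4), np.float64(75.4), np.float64(95.8), np.float64(74.9)] [np.float64(-15.2), np.float64(-15.5)]
cavity [ 0.5332 -0.0244  0.055 ] [np.float64(70.1), np.float64(49.7), np.float64(70.1), np.float64(49.9)] [np.float64(-15.0), np.float64(-14.8)]
plate far corners in tool mm [array([ 46.3, -33.9,  -1.7]), array([46.8, 34.4, -1.7])]
t 9.18 pos [0.5491 0.0929 0.1614] yaw 165.61 tilt [-1.1e-03  3.0e-04 -1.0e+00] j6 -1.24 turn z 0.0019 shift mm [ -13.9 -117.3   85.2] F [-0.3  0.6 -1.7]
```

```bash
python3 -c "
from h import *
go(.5341,-.0244,.0762,-15.1)"
```

```text
t 9.18 pos [0.5491 0.0929 0.1614] yaw 165.61 tilt [-1.1e-03  3.0e-04 -1.0e+00] j6 -1.24 turn z 0.0124 shift mm [ -16.1 -117.2   85.2] F [-0.3  0.6 -1.7]
```

Move over, then down to just above the mould (cover underside at 0.064).

```bash
python3 -m crank '[0,0,0.0124,0,0,0,1, 0,0,0,-0.003,-0.02,0,1, 0,0,0,-0.005,-0.03,0,1, 0,0,0,-0.005,-0.03,0,1, 0,0,0,-0.003,-0.025,0,1, 0,0,0,0,-0.012,0,1, 0,0,0,0,0,0.02,1, 0,0,0,0,0,0.03,1, 0,0,0,0,0,0.02,1, 0,0,0,0,0,0.01,1, 0,0,0,0,0,0.005,1, 0,0,0,0,0,0,1]'
python3 -m crank '[0,0,0,0,0,0,1, 0,0,0,0,0,0,1, 0,0,0,0,0,0,1]'
python3 -c "
from h import *
go(.5341,-.0244,.0612,-15.1)
grab('wrist','w4')"
```

```text
clock: 10.18
position: [0.534, -0.0249, 0.0764]
eef_rot: [-0.414, -3.112, -0.0]
wrist_force: [0.3, -0.4, -1.7]
opening: 0.0118
finger_force: 30.0
clock: 10.43
position: [0.5358, -0.0256, 0.0788]
eef_rot: [0.415, 3.111, -0.0]
wrist_force: [0.7, 0.5, -2.8]
opening: 0.012
finger_force: 30.0
t 10.43 pos [ 0.5358 -0.0256  0.0788] yaw 164.81 tilt [ 2.6e-03 -4.0e-04 -1.0e+00] j6 -1.45 turn z -0.0015 shift mm [ 2.   0.7 17.6] F [ 0.7  0.5 -2.8]
```

View pics/w4.png

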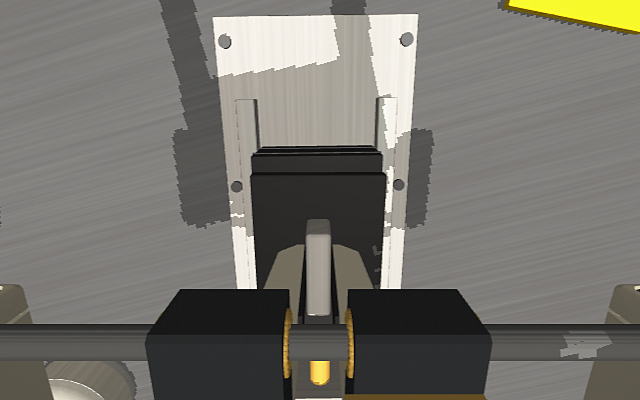

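The cover's far edge (251–386) sits centred over the mould's far edge (252–382). I'll nudge it +1.5 mm in x and lower it.

```bash
python3 -m crank '[0,0,0,0.001,0.0005,0,1, 0,0,0,0,0,0,1, 0,0,0,0,0,0,1]'
python3 -c "
from h import *
go(.5341,-.0244,.0612,-15.1)
a=[ray('w4',*p,.055) for p in((252,155),(382,153.5))];print(a, np.mean(a,0)+.048*np.array([.9655,-.2605,0]))"
```

```text
clock: 10.73
position: [0.5338, -0.0249, 0.0774]
eef_rot: [0.415, 3.114, -0.0]
wrist_force: [0.2, 1.0, -2.8]
opening: 0.0118
finger_force: 30.0
t 10.73 pos [ 0.5338 -0.0249  0.0774] yaw 164.8 tilt [ 3.e-04 -0.e+00 -1.e+00] j6 -1.45 turn z -0.0017 shift mm [-0.1  0.5 16.2] F [ 0.2  1.  -2.8]
[array([ 0.4762987 , -0.04841365,  0.055     ]), array([0.49489716, 0.02360004, 0.055     ])] [ 0.53194193 -0.02491081  0.055     ]
```

```bash
python3 -m crank '[0,0,0,0,0,0.004,1, 0,0,0,0,0,0.004,1, 0,0,0,0,0,0.002,1, 0,0,0,0,0,0,1, 0,0,0,0,0,0,1]'; python3 -m crank '[0,0,0,0,0,0.002,1, 0,0,0,0,0,0.002,1, 0,0,0,0,0,0,1, 0,0,0,0,0,0,1]'
```

```text
clock: 11.15
position: [0.5334, -0.0248, 0.0667]
eef_rot: [-0.415, -3.113, 0.0]
wrist_force: [-1.6, 0.1, -1.7]
opening: 0.0117
finger_force: 30.0
clock: 11.48
position: [0.5336, -0.0249, 0.063]
eef_rot: [-0.415, -3.114, 0.0]
wrist_force: [0.2, 0.4, -1.6]
opening: 0.0118
finger_force: 30.0
```

The underside is now below the mould's rim with no force, so the lip is in. Next I press down.

```bash
python3 -m crank '[0,0,0,0,0,0.001,1, 0,0,0,0,0,0.001,1, 0,0,0,0,0,0,1, 0,0,0,0,0,0,1]'; python3 -m crank '[0,0,0,0,0,0.0005,1, 0,0,0,0,0,0.0005,1, 0,0,0,0,0,0,1, 0,0,0,0,0,0,1]'
```

```text
clock: 11.82
position: [0.5338, -0.0249, 0.0612]
eef_rot: [0.415, 3.114, 0.0]
wrist_force: [0.6, -0.0, -1.7]
opening: 0.0117
finger_force: 30.0
clock: 12.15
position: [0.5345, -0.025, 0.0612]
eef_rot: [0.415, 3.113, -0.0]
wrist_force: [-3.3, 0.3, 4.7]
opening: 0.0117
finger_force: 30.0
```

```bash
python3 -m crank '[0,0,0,0,0,0.0005,1, 0,0,0,0,0,0.0005,1, 0,0,0,0,0,0,1, 0,0,0,0,0,0,1, 0,0,0,0,0,0,1]'; python3 -c "
from h import *
for i in range(1): go(.5341,-.0244,.0612,-15.1)"
```

```text
clock: 12.57
position: [0.5352, -0.0251, 0.0612]
eef_rot: [0.415, 3.111, -0.0]
wrist_force: [-2.2, 0.2, 10.4]
opening: 0.0117
finger_force: 30.0
t 12.57 pos [ 0.5352 -0.0251  0.0612] yaw 164.81 tilt [ 3.e-03 -5.e-04 -1.e+00] j6 -1.45 turn z -0.0016 shift mm [ 1.3  0.4 -0. ] F [-2.2  0.2 10.4]
```

Pressed at about 12 N with z steady at 0.0612, exactly the seated height. I'll ease off, open, lift clear, back off, close the fingers and look at the fit.

```bash
python3 -m crank '[0,0,0,0,0,-0.001,1, 0,0,0,0,0,0,0.85, 0,0,0,0,0,0,0.6, 0,0,0,0,0,0,0.6, 0,0,0,0,0,0,0.6, 0,0,0,0,0,-0.01,0.6, 0,0,0,0,0,-0.02,0.6, 0,0,0,0,0,-0.03,0.6, 0,0,0,0,0,-0.02,0.6, 0,0,0,0.02,0,-0.01,0.6, 0,0,0,0.03,0,0,1, 0,0,0,0.025,0,0,1]'
python3 -m crank '[0,0,0,0.015,0,0,1, 0,0,0,0,0,0,1, 0,0,0,0,0,0,1, 0,0,0,0,0,0,1]'
python3 -c "
from h import *
go(.4558,-.0034,.08,-15.1)
grab('wrist','w5')"
```

```text
clock: 13.57
position: [0.4612, -0.0051, 0.1519]
eef_rot: [0.415, 3.112, 0.0]
wrist_force: [-0.1, -0.1, -0.0]
opening: 0.0282
finger_force: 0.0
clock: 13.9
position: [0.4479, -0.0015, 0.1509]
eef_rot: [0.415, 3.112, -0.0]
wrist_force: [0.2, 0.9, -0.3]
opening: 0.0027
finger_force: 0.0
t 13.9 pos [ 0.4479 -0.0015  0.1509] yaw 164.81 tilt [ 1.6e-03 -3.0e-04 -1.0e+00] j6 -1.42 turn z -0.0016 shift mm [-8.   0.2 70.9] F [ 0.2  0.9 -0.3]
```

View pics/w5.png

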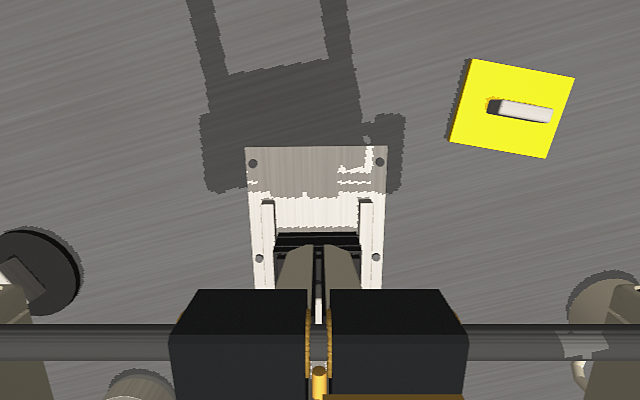

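The view shows the mould's rear edge at about v=234, central between the rails. The gripper is centred behind it, about 88 mm from the mould centre. That is the last picture. Next I tilt the tool back 22° so the body clears the handle, then lower behind the mould.

```bash
python3 -m crank '[0,-0.096,0,0,0,0,1, 0,-0.096,0,0,0,0,1, 0,-0.096,0,0,0,0,1, 0,-0.096,0,0,0,0,1, 0,0,0,0.009,0,0.022,1, 0,0,0,0.013,0,0.033,1, 0,0,0,0.011,0,0.027,1, 0,0,0,0.007,0,0.018,1, 0,0,0,0,0,0,1, 0,0,0,0,0,0,1]'
python3 -c "
from h import *
s=bot.read_state();M=mat(s['eef_rot']);p=np.array(s['position'])
f=np.array([.9656,-.26,0]);n=np.array([.26,.9656,0]);c=np.array([.5331,-.0243,0])
print(M.round(3),'fwd',f@(p-c),'lat',n@(p-c),'z',p[2],'in tool: fwd',M.T@f,'down',-M[2],s['joint_positions'])
f=grab('top','t1');g=f['image'].max(2)
m=np.zeros_like(g);m[175:205,322:346]=(g[175:205,322:346]>130)*255
for k in cv2.findContours(m,0,2)[0]:
    if cv2.contourArea(k)<15: continue
    P=np.array([ray('t1',u,v,.087)[:2] for u,v in k[:,0]],np.float32)*1000; print('handle',cv2.minAreaRect(P))"
```

```text
clock: 14.78
position: [0.4466, -0.0015, 0.0416]
eef_rot: [0.365, 2.739, -0.072]
wrist_force: [-0.0, -0.5, 1.1]
opening: 0.0007
finger_force: 0.0
[[-0.896  0.262  0.359]
 [ 0.243  0.965 -0.098]
 [-0.372 -0.001 -0.928]] fwd -0.0894927804390641 lat -0.0005012671731185359 z 0.041640961958668704 in tool: fwd [-0.92831279  0.00237423  0.37177021] down [3.71775989e-01 7.98081576e-04 9.28322130e-01] [-0.04819241 -0.58073474  2.46010122 -0.10403372  0.89223983 -1.30356586]
handle ((533.1904907226562, -24.526247024536133), (14.436172485351562, 45.14806365966797), 75.15068817138672)
```

The top view puts the handle at (533.2, -24.5) mm with yaw 165°, so the cover is seated centrally and square. Joint 3 is near its limit, so I'll go forward first, then down.

```bash
python3 -m crank '[0,0,0,-0.0105,0,0.0042,1, 0,0,0,-0.0105,0,0.0042,1, 0,0,0,0,0,0,1, 0,0,0,0.0037,0,0.0093,1, 0,0,0,0.0037,0,0.0093,1, 0,0,0,0,0,0,1, 0,0,0,0,0,0,1]'
cat > st.py <<'E'
from h import *
s=bot.read_state();M=mat(s['eef_rot']);p=np.array(s['position'])
f=np.array([.9656,-.26,0]);n=np.array([.26,.9656,0]);c=np.array([.5331,-.0243,0])
F=s['wrist_force'];print('t',s['clock'],'fwd',(f@(p-c)*1000).round(2),'lat',(n@(p-c)*1000).round(2),'z',p[2].round(4),'F fwd',(f@F).round(2),'lat',(n@F).round(2),'z',F[2].round(2),'q',s['joint_positions'].round(2))
E
python3 st.py
```

```text
clock: 15.42
position: [0.4693, -0.0073, 0.0232]
eef_rot: [0.365, 2.736, -0.071]
wrist_force: [-0.0, -0.6, 1.0]
opening: 0.0001
finger_force: 0.0
t 15.4167 fwd -66.03 lat -0.2 z 0.0232 F fwd 0.13 lat -0.54 z 0.96 q [-0.06 -0.45  2.41 -0.11  0.8  -1.31]
```

```bash
python3 -m crank '[0,0,0,-0.0065,0,0.0026,1, 0,0,0,-0.0046,0,0.0019,1, 0,0,0,-0.0037,0,0.0015,1, 0,0,0,-0.0037,0,0.0015,1, 0,0,0,0,0,0,1, 0,0,0,0,0,0,1]'; python3 st.py
python3 -m crank '[0,0,0,-0.0056,0,0.0022,1, 0,0,0,-0.0056,0,0.0022,1, 0,0,0,-0.0056,0,0.0022,1, 0,0,0,-0.0056,0,0.0022,1, 0,0,0,-0.0056,0,0.0022,1, 0,0,0,0,0,0,1]'; python3 st.py
```

```text
clock: 15.92
position: [0.4887, -0.0127, 0.0227]
eef_rot: [0.365, 2.736, -0.071]
wrist_force: [-0.3, 1.5, -0.1]
opening: 0.0008
finger_force: 0.0
t 15.9167 fwd -45.91 lat -0.32 z 0.0227 F fwd -0.65 lat 1.42 z -0.1 q [-0.07 -0.37  2.36 -0.1   0.78 -1.32]
clock: 16.42
position: [0.5189, -0.0209, 0.0233]
eef_rot: [0.365, 2.735, -0.071]
wrist_force: [-0.0, -0.2, 1.1]
opening: 0.0005
finger_force: 0.0
t 16.4167 fwd -14.55 lat -0.39 z 0.0233 F fwd 0.05 lat -0.21 z 1.09 q [-0.09 -0.27  2.28 -0.1   0.75 -1.34]
```

```bash
python3 -m crank '[0,0,0,-0.0056,0,0.0022,1, 0,0,0,-0.0056,0,0.0022,1, 0,0,0,-0.0037,0,0.0015,1, 0,0,0,0,0,0,1]'; python3 st.py
python3 -m crank '[0,0,0,-0.0037,0,0.0015,1, 0,0,0,-0.0037,0,0.0015,1, 0,0,0,0,0,0,1, 0,0,0,0,0,0,1]'; python3 st.py
```

```text
clock: 16.75
position: [0.5331, -0.0248, 0.0226]
eef_rot: [0.365, 2.737, -0.071]
wrist_force: [-3.2, 0.7, 1.6]
opening: 0.0006
finger_force: 1.6
t 16.75 fwd 0.13 lat -0.49 z 0.0226 F fwd -3.3 lat -0.18 z 1.57 q [-0.1  -0.22  2.24 -0.09  0.74 -1.35]
clock: 17.08
position: [0.5397, -0.0266, 0.022]
eef_rot: [0.365, 2.738, -0.071]
wrist_force: [-4.5, 0.0, 1.9]
opening: 0.0009
finger_force: 2.7
t 17.0833 fwd 6.94 lat -0.53 z 0.022 F fwd -4.31 lat -1.16 z 1.85 q [-0.1  -0.19  2.22 -0.09  0.74 -1.35]
```

```bash
python3 -m crank '[0,0,0,-0.0037,0,0.0015,1, 0,0,0,-0.0037,0,0.0015,1, 0,0,0,-0.0019,0,0.0007,1, 0,0,0,0,0,0,1, 0,0,0,0,0,0,1]'; python3 st.py
python3 -m crank '[0,0,0,-0.0019,0,0.0007,1, 0,0,0,-0.0019,0,0.0007,1, 0,0,0,0,0,0,1, 0,0,0,0,0,0,1]'; python3 st.py
```

```text
clock: 17.5
position: [0.5486, -0.0291, 0.0215]
eef_rot: [0.365, 2.74, -0.071]
wrist_force: [-8.3, 1.7, 1.6]
opening: 0.0005
finger_force: 4.0
t 17.5 fwd 16.19 lat -0.6 z 0.0215 F fwd -8.45 lat -0.46 z 1.64 q [-0.1  -0.16  2.2  -0.09  0.73 -1.35]
clock: 17.83
position: [0.552, -0.03, 0.0213]
eef_rot: [0.365, 2.741, -0.071]
wrist_force: [-8.9, 2.8, 2.0]
opening: 0.0005
finger_force: 4.7
t 17.8333 fwd 19.76 lat -0.59 z 0.0213 F fwd -9.37 lat 0.42 z 2.03 q [-0.11 -0.15  2.19 -0.09  0.73 -1.36]
```

```bash
for i in 1 ; do python3 -m crank '[0,0,0,-0.00093,0,0.00037,1, 0,0,0,-0.00093,0,0.00037,1, 0,0,0,0,0,0,1, 0,0,0,0,0,0,1]'; python3 st.py; done
python3 -m crank '[0,0,0,-0.00093,0,0.00037,1, 0,0,0,0,0,0,1, 0,0,0,0,0,0,1]'; python3 st.py
python3 -m crank '[0,0,0,-0.00093,0,0.00037,1, 0,0,0,0,0,0,1, 0,0,0,0,0,0,1]'; python3 st.py
```

```text
clock: 18.17
position: [0.5528, -0.0303, 0.0206]
eef_rot: [0.366, 2.743, -0.071]
wrist_force: [-14.3, 3.9, 5.6]
opening: 0.0003
finger_force: 7.7
t 18.1667 fwd 20.54 lat -0.67 z 0.0206 F fwd -14.86 lat 0.07 z 5.63 q [-0.11 -0.15  2.18 -0.09  0.73 -1.36]
clock: 18.42
position: [0.5529, -0.0304, 0.0199]
eef_rot: [0.366, 2.745, -0.071]
wrist_force: [-18.4, 5.1, 6.3]
opening: 0.0005
finger_force: 9.3
t 18.4167 fwd 20.66 lat -0.73 z 0.0199 F fwd -19.09 lat 0.17 z 6.3 q [-0.11 -0.14  2.18 -0.09  0.73 -1.36]
clock: 18.67
position: [0.5529, -0.0304, 0.0193]
eef_rot: [0.366, 2.747, -0.071]
wrist_force: [-20.7, 5.4, 7.4]
opening: 0.0006
finger_force: 11.0
t 18.6667 fwd 20.73 lat -0.73 z 0.0193 F fwd -21.36 lat -0.15 z 7.44 q [-0.11 -0.14  2.18 -0.09  0.74 -1.36]
```

The hard stop is met at fwd 20.5 mm, with force rising and no more travel. I'll ease slightly and check the pose from the top camera.

```bash
python3 -m crank '[0,0,0,0.0005,0,-0.0002,1, 0,0,0,0,0,0,1, 0,0,0,0,0,0,1, 0,0,0,0,0,0,1, 0,0,0,0,0,0,1, 0,0,0,0,0,0,1, 0,0,0,0,0,0,1]'; python3 st.py; python3 -c "
from h import *
f=grab('top','t2');g=f['image'].max(2)
m=np.zeros_like(g);m[145:176,328:356]=(g[145:176,328:356]>130)*255
for k in cv2.findContours(m,0,2)[0]:
    if cv2.contourArea(k)<15: continue
    P=np.array([ray('t2',u,v,.087)[:2] for u,v in k[:,0]],np.float32)*1000; print('handle',cv2.minAreaRect(P))
print('expected',np.array([533.2,-24.5])+(20.5+52.3)*np.array([.9656,-.26]))
d=np.load('pics/t2.npz')
f=grab('scene','s2')"; python3 st.py
```

```text
clock: 19.25
position: [0.5528, -0.0304, 0.0194]
eef_rot: [0.366, 2.746, -0.071]
wrist_force: [-16.1, 4.1, 4.2]
opening: 0.0002
finger_force: 8.7
t 19.25 fwd 20.59 lat -0.74 z 0.0194 F fwd -16.66 lat -0.21 z 4.24 q [-0.11 -0.14  2.18 -0.09  0.73 -1.36]
handle ((600.6320190429688, -43.813621520996094), (14.310772895812988, 46.122772216796875), 75.13932037353516)
expected [603.49568 -43.428  ]
t 19.35 fwd 20.6 lat -0.74 z 0.0194 F fwd -17.63 lat -0.37 z 2.57 q [-0.11 -0.14  2.18 -0.09  0.73 -1.36]
```

```bash
python3 -c "
from workcell import bot
print(bot.sign_off())"
```

```text
the job is handed in; nothing more can be done
None
```

The job is handed in at about 19 s: the rectangular cover is seated square and was pressed with about 12 N, and the arm is still holding the mould against the stop pads with a steady push of about 17 N; the round cover, mug and jar were not touched.

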